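# Stack the lure case on the tackle box

### The job

The green lure case stands on edge: lay it down flat on the bench on its four lugs, without letting it drop, and let go of it; its carry handle swings, so it can lower the case but not hold it level. Then take the case again, best by the handle on its lid, and stack it on the orange tackle box with its four corner lugs in the sockets of the box's lid, set down and gently pressed until it is fully home all round, and let go; either way round will do. Leave the tackle box standing where it is and do not disturb the reel, the pliers or the spool holder.

Things in the scene. Friction and masses are not known exactly. Their poses are not given: they have to be found in the camera images.
- case: green hard plastic lure case, closed block 190 x 120 x 50 mm, 0.5 to 0.7 kg. Origin: centre of its flat underside; x along the length, y along the width towards the front wall with the carry handle, z out of the lid. Starts on edge on its rear wall (y up, z level). To lie flat it tips towards its underside (-z), where the bench is free, over its lower rear edge (y = -60, z = 0 mm)
- case_under (a point): centre of the case's underside, axes as case. Four lugs stand 12 mm out of the underside, centred at x = +-78, y = +-46 mm: 26 x 20 mm (x, y) for the first 6 mm, then tapering to 19 x 13 mm at the tip. Flat on the bench this point is 12 mm up
- lid_bar (a point): middle of the bar of the fixed lid handle, 76 mm above the case's underside: a grey bar along the case's x, 84 mm free between its posts, 14 mm wide (y), 12 mm high (z), 20 mm free between bar and lid
- carry_bar (a point): middle of the bar of the grey U-shaped carry handle on the case's front wall. The bar is parallel to the case's x, 66 mm free length, section 12 mm (along the bow) x 13 mm, 42 mm from the bow's hinge, which runs along x at y = 67, z = 30 mm of the case. Case on edge, bow upright: 169 mm above the bench, 43 mm free below the bar
- carry (a joint): swing of the carry handle on the case, rad: 0 = straight out from the front wall (case y), 1.57 = parallel to the front wall, towards case z; range -0.15 to 1.65. It swings freely but for a slight friction (0.03 N m) that holds the bow where it is left: a case lifted by it hangs on edge and pivots about the hinge; it cannot be held level by it
- box: orange tackle box with latched lid, 206 x 136 mm over the lid, 100 mm high, 3 kg, loose on the bench. Origin: centre of its underside, z up, x along the length, latches on the -y side
- box_top (a point): centre of the flat top of the box's lid, axes as box; home = case underside on this face. Four sockets 29 x 23 mm, 13 mm deep, at x = +-78, y = +-46 mm (1.5 mm play round a lug). A sprung nib in the outer x end of each catches the lug's taper: under its own weight the case stops 3 to 6 mm too high; it takes a further 5 to 20 N straight down, then slips home
- reel: stainless spinning reel lying on the bench, about 120 x 115 x 60 mm, bystander. Origin under its middle
- pliers: aluminium pliers with red grips lying flat, 175 x 60 x 12 mm, along their own x, bystander. Origin under the pivot
- spools: wooden spool holder with three spools of line, 236 x 100 mm, 109 mm high, bystander. Origin under its middle, x along its dowel
Things that resemble listed ones, but are neither listed nor needed, are in the scene too. Of the things that look like the box, take the one that is farthest from the robot's base at the start.

How it is judged:
On the way:
1. the case lies flat on its lugs on the bench, let go (angle between case's own z axis and vertical below 0.08 rad and height (world z) of case_under below 0.017 m and linear speed of case below 0.03 m/s and contact force between the fingers and case below 0.3 N), for 0.2 s.
At the end, for the whole second after the job is handed in: the case sits home on the box: centre of its underside within 4 mm sideways of the centre of the lid and at most 2 mm above it, long axes within 0.05 rad (either way round), level within 0.05 rad, at rest; the box on the bench, moved less than 30 mm (horizontal distance between case_under and box_top below 0.004 m and z of case_under in the frame of box_top between -0.003 and 0.002 m and angle between the x axis of case and the x axis of box, either way round below 0.05 rad and angle between case's own z axis and vertical below 0.05 rad and linear speed of case below 0.02 m/s and height (world z) of box below 0.005 m and distance of box from where it was at the start of the episode below 0.03 m); the robot touches nothing.
It fails at once if the case is let fall over or dropped on the bench ((height (world z) of case_under below 0.07 m and angle between case's own z axis and vertical above 0.15 rad and angular speed of case above 3 rad/s) or (height (world z) of case_under below 0.03 m and linear speed of case above 0.45 m/s)).
It fails at once if the case is dropped or rammed on the box, not set down and pressed gently ((horizontal distance between case_under and box_top below 0.05 m and z of case_under in the frame of box_top between 0.006 and 0.03 m and linear speed of case above 0.25 m/s) or contact force between case and box above 100 N).
It fails at once if a bystander is disturbed (distance of any of reel, pliers, spools from where it was at the start of the episode above 0.02 m).
It also fails if it takes over 58 s, if anything falls off the work surface, if the arm or the gripper's body presses on something with over 40 N, if the wrist force passes 120 N, or if a joint passes its speed limit or range.

### The arm

A 6-joint arm with a two-finger parallel gripper is mounted at the origin on the work surface. World frame = base frame: x ahead of the robot, y to its left, z up, the work surface at z = 0. Lengths are in m, angles in rad, forces in N, time in s.
With the tool pointing down it reaches from about 0.35 to 0.775 m from the base axis. Payload 5.5 kg.
Tool frame: the origin (TCP) lies at the very end of the fingers, on their centre line; the grasp point (between the pads) lies 19 mm behind it; z points along the fingers, y is the line along which they close (so a half turn about z gives the same grasp; the last joint's range is limited). The gripper opens to 85 mm and grips with 20 to 120 N. Pads are 22 mm wide; open, the fingers measure 114 mm over their backs; the gripper's body (76 mm by 85 mm) begins 54 mm behind the grasp point. The pads swing forward as they close: fully open they stand 13 mm farther back than shut.
Start: joints at [1.004, 0.313, 0.046, 1.304, 0, 1.431], TCP at [0.238, 0.523, 0.231] pointing down, gripper open.
Joint ranges: [-2.76, 2.76], [-0.86, 1.69], [-1.03, 1.26], [-2.2, 2.34], [-1.47, 1.5], [-3.14, 3.14]. Speed limits (rad/s): [2.57, 2.57, 3.14, 3.14, 3.14, 3.14].

### API

Orientations are given as a unit quaternion [w, x, y, z].
In Python, from workcell import env, cams, ticket, spotter gives the robot as it stands.
- The arm moves only by the tool jog_arm, never from a script. Its argument "increments" is a list that holds one entry, the list of rows, each a list of 7 numbers: the shift along the tool's x, y, z in units of 0.25 m (1.0 is 0.25 m), then the turn, a rotation vector about the tool's x, y, z in units of 180 degrees (1.0 is 180 degrees), then the closure in counts, from 0 (fully open) to 255 (shut). A call has 1 to 20 rows; each row shifts and turns the commanded pose from where the row before left it, along the tool's axes as they then stand; what a row does not reach is not made up. A row lasts 1/10 s, in which the tool goes at most 50 mm and 8.59 degrees, less where a joint would pass 70% of its speed; a pose out of reach is approached as far as the arm can. A call with a number of a shift or a turn outside -1 to 1 is refused whole. A call with a gripper value outside its range is refused whole. The fingers move at their own pace and stop on an object; "force" is the grip in N (left out, the last holds). Time passes only in rows, so rows that do not move let the fingers close. It gives the time, the measured TCP pose, the force, the opening and the grip force at its end, in the units of the state.
- env.get_state(): the state, without advancing time (a new reading comes with each control period).
- cams.read_camera(name): name is "scene" or "top"; returns a dict with "pixels" (400x640x3 uint8, red, green, blue), "fx", "fy", "cx", "cy" (pixels), "k1" (the pictures are not rectified: a ray, as slopes to the right and down, at radius r is drawn at 1 + k1 r^2 times it, then the intrinsics apply), "xyz" and "attitude" of the camera in the world. Camera axes: x right, y down, z forward; pixel columns grow to the right and rows downward; lengths in m; the calibration is good to about 2 mm. A picture is of the moment at which its call begins. There is no depth.
- ticket.hand_in(): hands the job in; it is judged then, once.
Trained networks look in the newest picture that a camera, given by its name, has taken for a name from the list of things; names that differ only in an ending like _2 or _b are one class to them, and where a whole thing is asked for, a point or a joint stands for the part that bears it (a point fixed in the world has none). Each returns a list of dicts, best first, with "conf" (0 to 1); they miss things now and then, are a little off and sometimes report something else, mostly with a low value. They report only what shows in the picture. A call takes as long as a camera call. They do not tell look-alikes from the thing itself.
- spotter.find_in(target, camera): "uv" ([column, row] in pixels, amid what is visible of it).
- spotter.cut_out(target, camera): "region" (400x640 bool, what is visible of it) and "uv" ([column, row] in pixels, amid what is visible of it).
- spotter.landmark_of(target, camera): "uv" ([column, row] in pixels: a listed point, or the origin of a listed thing).
The state is a dict: "clock": time; "joint_pos": joint angles; "qvel": joint speeds; "tau": joint torques, N m; "tcp_pos": TCP position; "orientation": TCP orientation; "wrist_force": force on the tool from outside, world axes, zero at the start; "ft_torque": the same for the moment, N m; "finger_gap": finger opening in m; "grip_force": force on a finger pad.
Only numpy, scipy, OpenCV 4.12 (cv2) and the standard library are available. Lean on these libraries where they do the work, as an engineer would, in place of code of your own. Each camera call takes 0.05 s, during which the arm holds its last target. There are 200 camera calls.

## Working session

There is one attempt and no reset: what is moved stays moved. The work goes in short steps, Python scripts to look and compute and a tool call to move; the robot and the scene stay as the last step left them, time stands still between calls to the robot, and variables do not carry over. Pictures are saved under pics/ and viewed, at most 10 in all, crops included, and the job is handed in when it is done.

Besides the shell and the picture viewer there is one more tool, called after "Call:" as a command line: name --argument value ..., lists and objects as JSON in quotes. jog_arm: Moves the arm, as the interface text tells. Shifts and turns lie within -1 to 1; 1 stands for 0.25 m of shift or 180 degrees of turn. Its arguments: {"type":"object","properties":{"increments":{"type":"array"},"force":{"type":"number"}},"required":["increments"]}

```bash
mkdir -p pics; ls
cat > h.py <<'E'
import numpy as np, cv2
from scipy.spatial.transform import Rotation as R
from workcell import env, cams, ticket, spotter
def q2R(q): return R.from_quat([q[1],q[2],q[3],q[0]]).as_matrix()
def camR(c):
    a=np.array(c['attitude'],float)
    return a if a.shape==(3,3) else q2R(a)
def ray(c,uv):
    d=np.array([(uv[0]-c['cx'])/c['fx'],(uv[1]-c['cy'])/c['fy']]); s=d.copy()
    for _ in range(20): s=d/(1+c['k1']*(s@s))
    v=camR(c)@np.array([s[0],s[1],1.]); return np.array(c['xyz'],float),v/np.linalg.norm(v)
def at_z(c,uv,z):
    o,v=ray(c,uv); return o+v*(z-o[2])/v[2]
def proj(c,P):
    p=(np.atleast_2d(P)-np.array(c['xyz']))@camR(c); s=p[:,:2]/p[:,2:]; s=s*(1+c['k1']*(s**2).sum(1,keepdims=True))
    return s*[c['fx'],c['fy']]+[c['cx'],c['cy']]
def tri(c1,u1,c2,u2):
    o1,v1=ray(c1,u1);o2,v2=ray(c2,u2)
    t=np.linalg.lstsq(np.c_[v1,-v2],o2-o1,rcond=None)[0]
    a=o1+v1*t[0];b=o2+v2*t[1]; return (a+b)/2,np.linalg.norm(a-b)
E
python3 - <<'E'
from h import *
s=env.get_state(); print({k:np.round(v,3).tolist() for k,v in s.items()})
C={}
for n in('scene','top'):
    c=cams.read_camera(n);C[n]=c
    cv2.imwrite(f'pics/{n}0.png',c['pixels'][:,:,::-1])
    print(n,c['fx'],c['cx'],c['cy'],c['k1'],c['xyz'],c['attitude'])
for t in('case','case_under','lid_bar','carry_bar','box','box_top','reel','pliers','spools'):
    for n in('scene','top'):
        print(t,n,[(np.round(d['uv'],1).tolist(),round(d['conf'],2)) for d in spotter.landmark_of(t,n)])
E
```

```text
pics
{'clock': 0.0, 'joint_pos': [1.004, 0.314, 0.045, 1.304, 0.0, 1.431], 'qvel': [-0.002, 0.002, 0.001, 0.001, 0.001, 0.001], 'tau': [-0.001, -48.062, 29.854, 0.019, 0.0, 0.0], 'tcp_pos': [0.238, 0.523, 0.23], 'orientation': [-0.0, 0.212, 0.977, -0.001], 'wrist_force': [-0.072, 0.167, 0.777], 'ft_torque': [-0.032, 0.004, -0.008], 'grip_force': 0.0, 'finger_gap': 0.086}
scene 464.68708085627674 307.5802818407746 201.51347774448698 -0.0856209921020853 [ 1.32993419 -0.61484628  0.79031991] [-0.43106833  0.78916748  0.38585186 -0.20618711]
top 492.85873503653715 317.93204504628073 206.81818424624834 0.00489387434723337 [0.1829666  0.04191572 1.69697735] [ 0.07543689 -0.69219224  0.71383015 -0.07500472]
case scene [([206.4, 267.5], 0.77)]
case top [([416.0, 207.8], 0.68)]
case_under scene [([367.5, 226.8], 0.25)]
case_under top [([413.4, 208.5], 0.63)]
lid_bar scene [([174.3, 286.8], 0.77)]
lid_bar top [([435.2, 206.8], 0.92), ([411.9, 210.6], 0.21)]
carry_bar scene [([182.6, 240.2], 0.5), ([265.7, 227.9], 0.49), ([370.0, 228.5], 0.37)]
carry_bar top [([192.3, 220.9], 0.69), ([432.5, 200.8], 0.43)]
box scene [([170.4, 228.0], 0.89), ([318.1, 183.6], 0.84), ([364.7, 227.7], 0.69)]
box top [([272.9, 194.2], 0.87), ([409.0, 295.5], 0.67), ([262.2, 275.4], 0.59), ([435.5, 206.4], 0.26)]
box_top scene [([318.5, 160.4], 0.93), ([165.2, 198.7], 0.67), ([369.9, 203.3], 0.65)]
box_top top [([258.0, 272.3], 0.93), ([268.8, 188.8], 0.89), ([409.8, 289.9], 0.69)]
reel scene [([375.6, 289.2], 0.72), ([418.4, 188.9], 0.48)]
reel top [([317.4, 147.0], 0.59)]
pliers scene [([267.2, 224.2], 0.92)]
pliers top [([336.7, 248.1], 0.73)]
spools scene [([417.7, 189.1], 0.95)]
spools top [([193.8, 219.2], 0.85)]
```

View pics/scene0.png

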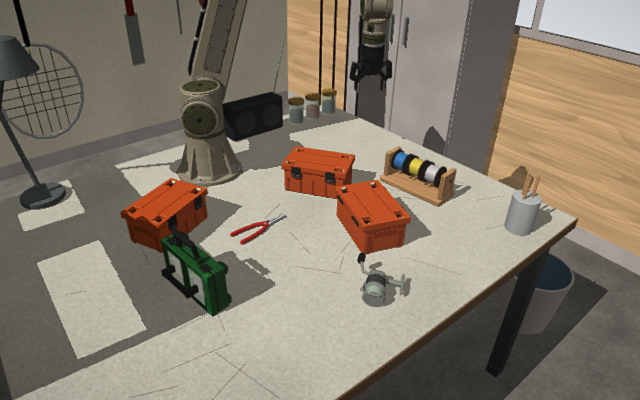

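View pics/top0.png

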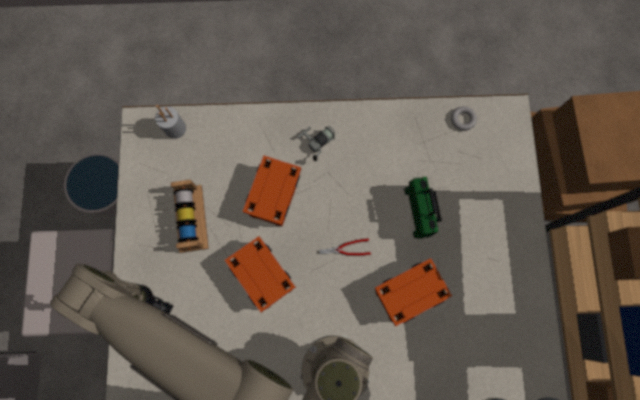

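The scene view shows the case on edge at (195,270), lid towards the camera, with boxes at (318,172), (165,212) and (372,215). In the top view the case is at (423,207), tipping left towards free bench. The farthest box is at (272,190), and the pliers are at (345,248).

Run:
```python
from h import *
T=cv2.imread('pics/top0.png');S=cv2.imread('pics/scene0.png')
def crop(I,u,v,w,h): return cv2.resize(I[v:v+h,u:u+w],(400,300),interpolation=cv2.INTER_CUBIC)
a=np.hstack([crop(T,232,145,80,90),crop(T,390,165,80,90)]) if 0 else np.hstack([crop(T,222,150,100,75),crop(T,380,170,100,75)])
b=np.hstack([crop(S,320,170,100,75),crop(S,140,213,140,105)])
cv2.imwrite('pics/crops.png',np.vstack([a,b]))
ct=cams.read_camera('top');cs=cams.read_camera('scene')
for uv in([258,272.3],[268.8,188.8],[409.8,289.9]): print('boxtop',at_z(ct,uv,.1))
for uv in([318.5,160.4],[165.2,198.7],[369.9,203.3]): print('boxtop s',at_z(cs,uv,.1))
print('lid_bar',tri(ct,[435.2,206.8],cs,[174.3,286.8]))
print('case',tri(ct,[416,207.8],cs,[206.4,267.5]))
print('carry',tri(ct,[432.5,200.8],cs,[182.6,240.2]))
for n,z in(('reel',0),('pliers',0),('spools',0)):
    for k,c in(('scene',cs),('top',ct)):
        for d in spotter.landmark_of(n,k)[:1]: print(n,k,at_z(c,d['uv'],z).round(3))
for t in('carry_bar','lid_bar','case'):
  for k in('scene','top'):
    for d in spotter.cut_out(t,k):
        m=d['region'];v,u=np.nonzero(m);print(t,k,round(d['conf'],2),d['uv'],m.sum(),u.min(),u.max(),v.min(),v.max())
```

```text
boxtop [0.31875518 0.23725176 0.1       ]
boxtop [0.59532515 0.19988105 0.1       ]
boxtop [ 0.24795021 -0.24757462  0.1       ]
boxtop s [0.3261083  0.22299525 0.1       ]
boxtop s [ 0.24242609 -0.25691243  0.1       ]
boxtop s [0.60427576 0.17677429 0.1       ]
lid_bar (array([ 0.52702609, -0.36624821,  0.04543308]), np.float64(0.004920251803949255))
case (array([ 0.52549035, -0.28933719,  0.06224688]), np.float64(0.01156921178522822))
carry (array([ 0.52362262, -0.32835974,  0.16126438]), np.float64(0.00019842545755842676))
reel scene [0.779 0.03  0.   ]
reel top [0.774 0.03  0.   ]
pliers scene [ 0.405 -0.027  0.   ]
pliers top [ 0.414 -0.033  0.   ]
spools scene [0.53  0.479 0.   ]
carry_bar scene 0.84 [183.1, 240.1] 296 172 199 229 258
carry_bar top 0.44 [432.8, 200.3] 173 424 436 188 214
lid_bar scene 0.75 [194.5, 274.6] 3542 161 231 229 315
lid_bar top 0.81 [423.6, 209.4] 1533 405 440 176 238
lid_bar top 0.67 [318.4, 139.9] 383 301 333 128 158
lid_bar top 0.18 [347.9, 250.9] 418 318 370 238 256
case scene 0.81 [198.9, 273.9] 3548 160 231 229 315
case top 0.85 [421.9, 207.3] 1526 404 440 176 238
```

View pics/crops.png

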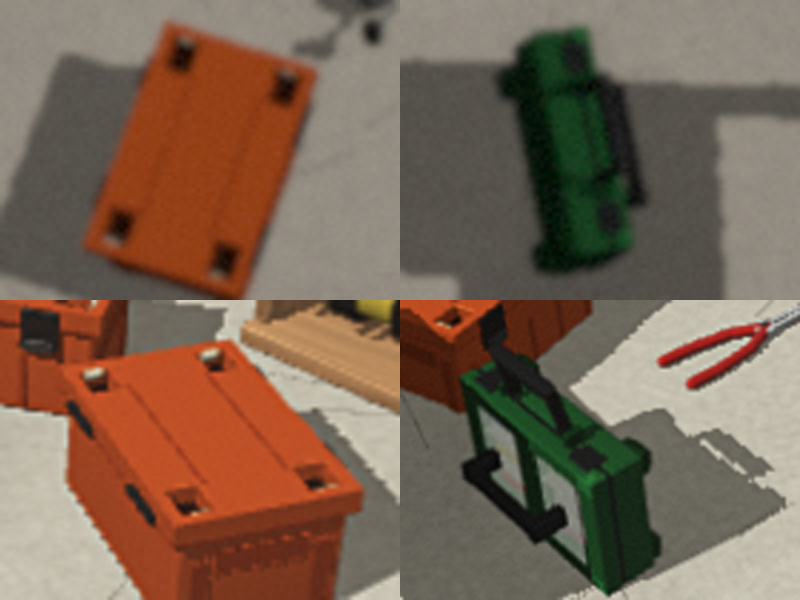

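```bash
cat > fit.py <<'E'
from h import *
from scipy.optimize import least_squares, minimize
def box(a,b): return np.array([[x,y,z] for x in(a[0],b[0]) for y in(a[1],b[1]) for z in(a[2],b[2])])/1000.
def case_parts(ang):
    P=[box((-95,-60,0),(95,60,50))]
    for x in(-78,78):
        for y in(-46,46): P.append(box((x-12,y-9,-12),(x+12,y+9,0)))
    P.append(box((-55,-7,70),(55,7,82)))
    for s in(-48,48): P.append(box((s-6,-7,50),(s+6,7,82)))
    d=np.array([0,np.cos(ang),np.sin(ang)]);n=np.array([0,-np.sin(ang),np.cos(ang)]);h=np.array([0,.067,.030])
    def bow(x0,x1,a0,a1): return np.array([[x/1000.,0,0]+h+d*a/1000.+n*t/1000. for x in(x0,x1) for a in(a0,a1) for t in(-6.5,6.5)])
    P+=[bow(-43,43,36,48),bow(-43,-33,0,48),bow(33,43,0,48)]
    return P
def render(c,parts,Rm,t,ss=4):
    m=np.zeros((400*ss,640*ss),np.uint8)
    for p in parts:
        uv=(proj(c,p@Rm.T+t)+.5)*ss
        cv2.fillConvexPoly(m,cv2.convexHull(uv.astype(np.float32)).round().astype(np.int32),255)
    return cv2.resize(m,(640,400),interpolation=cv2.INTER_AREA)/255.
def fit_case(cs,masks,p0,pose,step):
    def cost(p):
        Rm,t,a=pose(p); return sum(np.abs(render(c,case_parts(a),Rm,t)-m).sum()/m.sum() for c,m in zip(cs,masks))
    sim=np.vstack([p0]+[np.array(p0)+np.eye(len(p0))[i]*step[i] for i in range(len(p0))])
    r=minimize(cost,p0,method='Nelder-Mead',options=dict(initial_simplex=sim,maxiter=300,xatol=2e-4,fatol=1e-4)); return r.x,r.fun
def pose_edge(p): # x,y of case_under foot (z=0 plane mid), yaw of case x, bow angle
    x,y,yaw,a=p; ex=np.array([np.cos(yaw),np.sin(yaw),0]);ey=np.array([0,0,1.]);ez=np.cross(ex,ey)
    return np.c_[ex,ey,ez],np.array([x,y,.06]),a
def pose_flat(p):
    x,y,yaw,a=p; return R.from_euler('z',yaw).as_matrix(),np.array([x,y,.012]),a
def fit_box(obs):
    # obs: list of (cam, uv 4x2 ) sockets in order
    L=np.array([[78,46],[78,-46],[-78,46],[-78,-46]])/1000.
    def pts(p): return np.c_[L@R.from_euler('z',p[2]).as_matrix()[:2,:2].T+p[:2],np.full(4,.1)]
    f=lambda p:np.concatenate([(proj(c,pts(p))-uv).ravel() for c,uv in obs])
    return least_squares(f,[.595,.2,-.3]),f
E
python3 - <<'E'
from fit import *
ct=cams.read_camera('top');cs=cams.read_camera('scene')
ut=np.array([[267.5,163.75],[293.5,171.75],[252,206.25],[278,215]])
us=np.array([[367,220],[399.5,214.25],[343.75,189.25],[373,184.5]])
# which corner is which in scene: project from top-only fit
r,f=fit_box([(ct,ut)]);print('top only',r.x,f(r.x).round(1))
L=np.array([[78,46],[78,-46],[-78,46],[-78,-46]])/1000.
P=np.c_[L@R.from_euler('z',r.x[2]).as_matrix()[:2,:2].T+r.x[:2],np.full(4,.1)]
q=proj(cs,P);print(q.round(1).tolist())
idx=[np.argmin(((us-a)**2).sum(1)) for a in q];print(idx)
r,f=fit_box([(cs,us[idx])]);print('scene only',r.x,f(r.x).round(1))
r,f=fit_box([(ct,ut),(cs,us[idx])]);print('both',r.x)
ms=[max(spotter.cut_out('case',k),key=lambda d:d['conf'])['region'].astype(float) for k in('top','scene')]
for cc,mm,n in(([ct,cs],ms,'both'),([ct],ms[:1],'top'),([cs],ms[1:],'scene')):
    print(n,fit_case(cc,mm,[.525,-.29,0,0.2],pose_edge,[.02,.02,.2,.3]))
E
```

```text
top only [ 0.5943008   0.18652194 -0.35026354] [ 0.1 -0.2 -0.1  0.1 -0.1  0.2  0.1 -0.1]
[[397.9, 213.0], [366.2, 219.0], [373.2, 184.2], [343.8, 189.0]]
[np.int64(1), np.int64(0), np.int64(3), np.int64(2)]
scene only [ 0.59800913  0.18491328 -0.33635213] [-0.7 -0.7  0.2 -0.1  0.2  0.3  0.3  0.7]
both [ 0.59585118  0.18638582 -0.34252328]
both (array([ 0.51899113, -0.28813094,  0.12010564,  0.20909441]), np.float64(0.14813813460123149))
top (array([ 0.51927639, -0.28616615,  0.12722044,  0.15890689]), np.float64(0.0642922794117647))
scene (array([ 0.51751649, -0.28955938,  0.12692575,  0.23224138]), np.float64(0.055483713688922874))
```

The crops show the four sockets of the far box clearly, and the case's bow is tilted about 0.2 rad towards the lid. Both cameras agree on the box (0.596, 0.186, yaw −0.345) and the case (0.519, −0.288, yaw 0.125).

Call:
jog_arm --increments '[[[-0.122,-0.131,0,0,0,0,0],[-0.122,-0.131,0,0,0,0,0],[-0.122,-0.131,0,0,0,0,0],[-0.122,-0.131,0,0,0,0,0],[-0.122,-0.131,0,0,0,0,0],[-0.122,-0.131,0,0,0,0,0],[-0.122,-0.131,0,0,0,0,0],[-0.122,-0.131,0,0,0,0,0],[-0.122,-0.131,0,0,0,0,0],[-0.122,-0.131,0,0,0,0,0],[-0.122,-0.131,0,0,0,0,0],[-0.122,-0.131,0,0,0,0,0],[-0.122,-0.131,0,0,0,0,0],[-0.122,-0.131,0,0,0,0,0],[-0.122,-0.131,0,0,0,0,0],[-0.122,-0.131,0,0,0,0,0],[-0.122,-0.131,0,0,0,0,0],[-0.122,-0.131,0,0,0,0,0],[-0.122,-0.131,0,0,0,0,0],[-0.122,-0.131,0,0,0,0,0]]]' --force 30

```text
clock: 3.9
tcp_pos: [0.5225, -0.3272, 0.2313]
orientation: [0.0, 0.212, 0.977, 0.0]
wrist_force: [0.0, 0.2, 0.8]
finger_gap: 0.0853
grip_force: 0.0
```

Call:
jog_arm --increments '[[[0,0,0,0,0,-0.044,0],[0,0,0,0,0,-0.044,0],[0,0,0,0,0,-0.044,0],[0,0,0,0,0,-0.044,0],[0,0,0,0,0,0,0]]]'

```text
clock: 4.4
tcp_pos: [0.5222, -0.3254, 0.2311]
orientation: [-0.0, -0.063, 0.998, 0.0]
wrist_force: [0.2, 0.8, 0.5]
finger_gap: 0.0856
grip_force: 0.0
```

```bash
cat > st.py <<'E'
from h import *
def goto(target,yaw=None):
    s=env.get_state();Rm=q2R(s['orientation']);d=np.array(target)-s['tcp_pos']
    print('t',round(float(s['clock']),2),'tcp',np.round(s['tcp_pos'],4),'F',np.round(s['wrist_force'],1),'gap',round(float(s['finger_gap']),4),'grip',round(float(s['grip_force']),1))
    print('x_t',Rm[:,0].round(3),'y_t',Rm[:,1].round(3),'z_t',Rm[:,2].round(3),'yaw',np.degrees(np.arctan2(Rm[1,0],Rm[0,0])).round(2))
    print('shift units',(Rm.T@d/.25).round(4))
E
python3 - <<'E'
from st import *
goto([.5238,-.327,.21])
print(env.get_state()['joint_pos'])
E
```

```text
t 4.4 tcp [ 0.5222 -0.3254  0.2311] F [0.2 0.8 0.5] gap 0.0856 grip 0.0
x_t [-0.992 -0.126  0.   ] y_t [-0.126  0.992  0.   ] z_t [-0.  0. -1.] yaw -172.76
shift units [-0.0057 -0.0072  0.0845]
[-6.87717755e-01  3.93550580e-01  1.61090293e-01  1.33857188e+00
  8.48896273e-05 -8.14067809e-01]
```

Call:
jog_arm --increments '[[[-0.006,0.03,0.06,0,0,0,0],[0,0,0.084,0,0,0,0],[0,0,0.084,0,0,0,0],[0,0,0.084,0,0,0,0],[0,0,0,0,0,0,150],[0,0,0,0,0,0,200],[0,0,0,0,0,0,255],[0,0,0,0,0,0,255],[0,0,0,0,0,0,255],[0,0,0,0,0,0,255]]]' --force 30

```text
clock: 5.4
tcp_pos: [0.5234, -0.3184, 0.1546]
orientation: [0.001, -0.063, 0.998, -0.001]
wrist_force: [0.5, -0.6, 3.3]
finger_gap: 0.0121
grip_force: 31.9
```

Run:
```python
from fit import *
from st import goto
goto([.5228,-.3178,.153])
C=[];I=[]
for k in('top','scene'):
    c=cams.read_camera(k);C.append(c)
S=C[1]['pixels'][:,:,::-1];T=C[0]['pixels'][:,:,::-1]
cv2.imwrite('pics/grip1.png',np.hstack([cv2.resize(S[180:330,110:260],(400,400)),cv2.resize(T[150:270,370:490],(400,400))]))
```

```text
t 5.4 tcp [ 0.5234 -0.3184  0.1546] F [ 0.5 -0.6  3.3] gap 0.0121 grip 31.9
x_t [-0.992 -0.125 -0.002] y_t [-0.125  0.992 -0.002] z_t [ 0.002 -0.002 -1.   ] yaw -172.79
shift units [0.0022 0.0028 0.0062]
```

View pics/grip1.png

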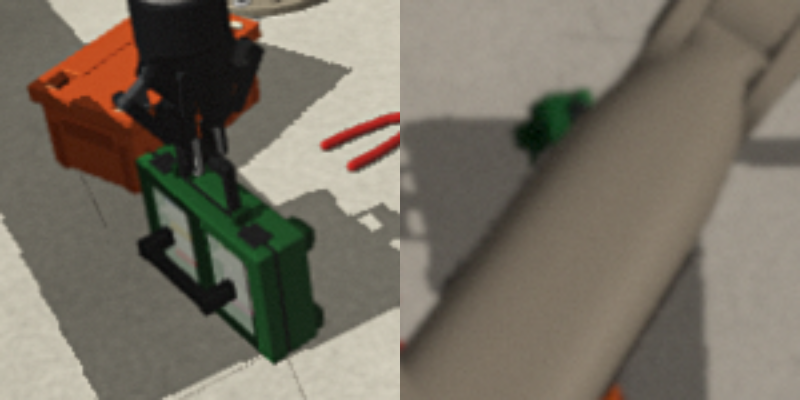

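Call:
jog_arm --increments '[[[0,0.0256,-0.0048,0,0,0,255],[0,0.0256,-0.0048,0,0,0,255],[0,0.026,-0.002,0,0,0,255],[0,0.026,-0.002,0,0,0,255],[0,0.0392,0.0016,0,0,0,255],[0,0.0392,0.0016,0,0,0,255],[0,0.0355,0.008,0,0,0,255],[0,0.0355,0.008,0,0,0,255],[0,0.0355,0.008,0,0,0,255],[0,0,0,0,0,0,255]]]' --force 50

```text
clock: 6.5
tcp_pos: [0.5139, -0.2443, 0.1502]
orientation: [0.001, -0.064, 0.998, 0.001]
wrist_force: [1.0, 1.9, 6.2]
finger_gap: 0.0118
grip_force: 52.7
```

Run:
```python
from fit import *
from st import goto
goto([.5228,-.3178,.153])
c=cams.read_camera('scene')
S=c['pixels'][:,:,::-1]
cv2.imwrite('pics/tip1.png',cv2.resize(S[170:330,110:310],(800,600)))
```

```text
t 6.5 tcp [ 0.5139 -0.2443  0.1502] F [1.  1.9 6.2] gap 0.0118 grip 52.7
x_t [-0.992 -0.127 -0.001] y_t [-0.127  0.992  0.002] z_t [ 0.001  0.002 -1.   ] yaw -172.68
shift units [ 0.0021 -0.2959 -0.0115]
```

View pics/tip1.png

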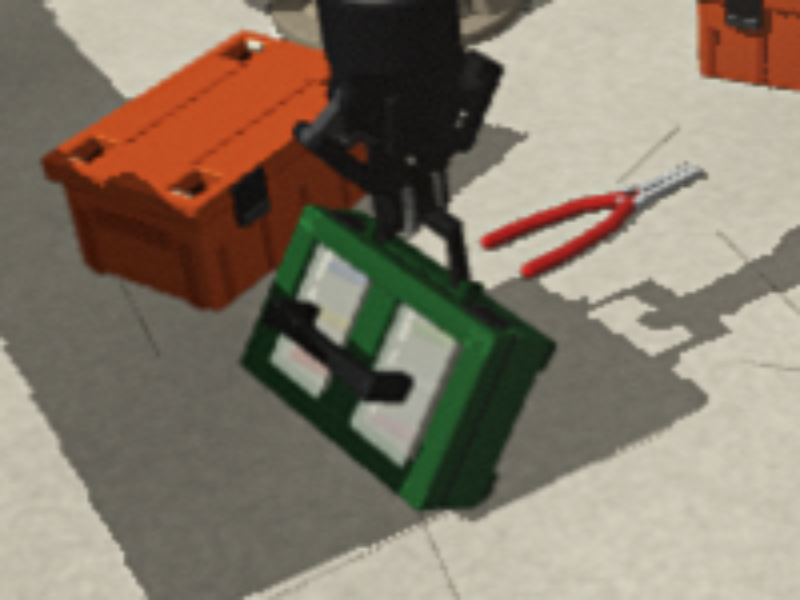

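The case is tipping as planned on its lower edge, held by the bow. I'll continue along the arc.

Call:
jog_arm --increments '[[[0,0.0305,0.009,0,0,0,255],[0,0.0305,0.009,0,0,0,255],[0,0.0305,0.009,0,0,0,255],[0,0.0295,0.0165,0,0,0,255],[0,0.0295,0.0165,0,0,0,255],[0,0.0295,0.0165,0,0,0,255],[0,0.0255,0.022,0,0,0,255],[0,0.0255,0.022,0,0,0,255],[0,0.0255,0.022,0,0,0,255],[0,0.0207,0.0267,0,0,0,255],[0,0.0207,0.0267,0,0,0,255],[0,0.0207,0.0267,0,0,0,255],[0,0,0,0,0,0,255]]]'

```text
clock: 7.85
tcp_pos: [0.5026, -0.1664, 0.0928]
orientation: [-0.001, -0.063, 0.998, 0.001]
wrist_force: [0.5, 0.2, -3.3]
finger_gap: 0.0119
grip_force: 51.4
```

Run:
```python
from fit import *
from st import goto
goto([.5228,-.3178,.153])
c=cams.read_camera('scene')
S=c['pixels'][:,:,::-1]
cv2.imwrite('pics/tip2.png',cv2.resize(S[170:330,110:310],(800,600)))
```

```text
t 7.85 tcp [ 0.5026 -0.1664  0.0928] F [ 0.5  0.2 -3.3] gap 0.0119 grip 51.4
x_t [-0.992 -0.126  0.002] y_t [-0.126  0.992  0.001] z_t [-0.002  0.001 -1.   ] yaw -172.75
shift units [-0.0032 -0.6107 -0.2415]
```

View pics/tip2.png

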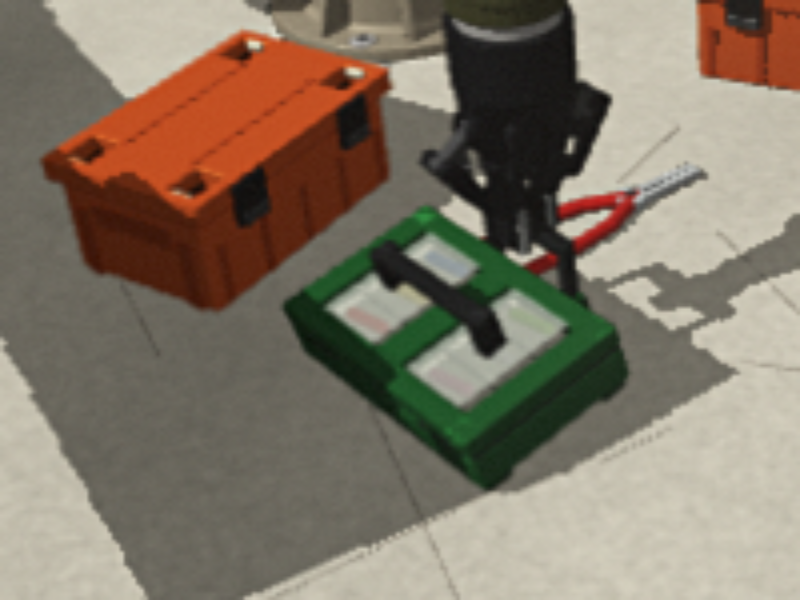

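The case is nearly flat at about 1.35 rad, with its weight on the rear lugs and the bow. Next I lower it the last 25 mm.

Call:
jog_arm --increments '[[[0,0.0124,0.022,0,0,0,255],[0,0.0124,0.022,0,0,0,255],[0,0.008,0.019,0,0,0,255],[0,0.008,0.019,0,0,0,255],[0,0.008,0.019,0,0,0,255],[0,0,0,0,0,0,255],[0,0,0,0,0,0,255]]]'

```text
clock: 8.6
tcp_pos: [0.5023, -0.1556, 0.0696]
orientation: [0.0, -0.063, 0.998, -0.001]
wrist_force: [-2.0, -0.7, 4.3]
finger_gap: 0.0118
grip_force: 52.3
```

Call:
jog_arm --increments '[[[0,0,0,0,0,0,170],[0,0,0,0,0,0,170],[0,0,0,0,0,0,170],[0,0,-0.02,0,0,0,170],[0,0,-0.06,0,0,0,170],[0,0,-0.08,0,0,0,170],[0,0,-0.08,0,0,0,170],[0,0,-0.08,0,0,0,170],[0,0,-0.08,0,0,0,0],[0,0,0,0,0,0,0]]]'

```text
clock: 9.6
tcp_pos: [0.504, -0.1559, 0.1721]
orientation: [0.003, -0.063, 0.998, -0.001]
wrist_force: [0.5, 0.1, 0.2]
finger_gap: 0.0565
grip_force: 0.0
```

Run:
```python
from fit import *
from st import goto
goto([.519,-.2,.17])
C=[cams.read_camera(k) for k in('top','scene')]
for t in('case','lid_bar'):
  for k,c in zip(('top','scene'),C):
    print(t,k,[(np.round(d['uv'],1).tolist(),round(d['conf'],2),at_z(c,d['uv'],.088 if t=='lid_bar' else .012).round(3).tolist()) for d in spotter.landmark_of(t,k)])
ms=max(spotter.cut_out('case','scene'),key=lambda d:d['conf'])['region'].astype(float)
p,f=fit_case(C[1:],[ms],[.51,-.22,.125,1.4],pose_flat,[.02,.02,.1,.15]);print(p,f)
Rm,t,a=pose_flat(p)
S=C[1]['pixels'][:,:,::-1].copy()
for q in case_parts(a):
    cv2.polylines(S,[cv2.convexHull(proj(C[1],q@Rm.T+t).astype(np.float32)).round().astype(np.int32)],True,(255,0,255),1)
cv2.imwrite('pics/flat.png',cv2.resize(S[170:330,110:310],(800,600)))
```

```text
t 9.6 tcp [ 0.504  -0.1559  0.1721] F [0.5 0.1 0.2] gap 0.0565 grip 0.0
x_t [-0.992 -0.126 -0.005] y_t [-0.126  0.992 -0.003] z_t [ 0.005 -0.002 -1.   ] yaw -172.77
shift units [-0.0374 -0.1826  0.0091]
case top [([392.6, 214.9], 0.5, [0.511, -0.222, 0.012])]
case scene [([227.2, 271.0], 0.61, [0.517, -0.226, 0.012])]
lid_bar top [([393.0, 209.8], 0.54, [0.513, -0.212, 0.088])]
lid_bar scene [([223.4, 249.7], 0.84, [0.524, -0.233, 0.088])]
[ 0.50872467 -0.22206812  0.11508728  1.64655396] 0.05482845725407375
```

View pics/flat.png

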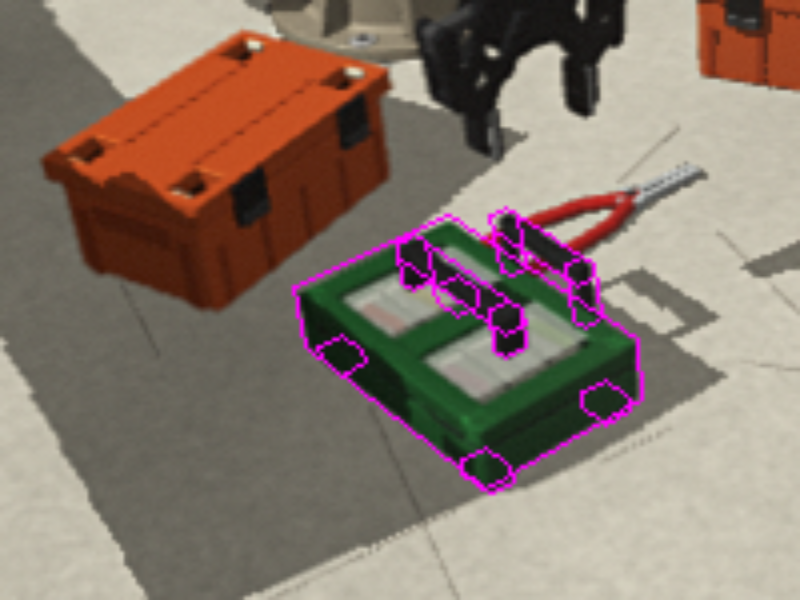

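The case lies flat on its lugs and is released, and the model overlay fits at (0.510, −0.222). Now I take it by the lid bar.

Call:
jog_arm --increments '[[[0.009,-0.088,0,0,0,0,105],[0,-0.088,0,0,0,0,105],[0,-0.089,0,0,0,0,105],[0,0,0.08,0,0,0,105],[0,0,0.08,0,0,0,105],[0,0,0.08,0,0,0,105],[0,0,0.08,0,0,0,105],[0,0,0.08,0,0,0,105],[0,0,0,0,0,0,105],[0,0,0,0,0,0,180],[0,0,0,0,0,0,220],[0,0,0,0,0,0,255],[0,0,0,0,0,0,255],[0,0,0,0,0,0,255],[0,0,0,0,0,0,255]]]' --force 60

```text
clock: 11.45
tcp_pos: [0.5091, -0.2214, 0.0702]
orientation: [0.001, -0.063, 0.998, -0.001]
wrist_force: [1.2, 0.5, 6.3]
finger_gap: 0.0127
grip_force: 59.8
```

Call:
jog_arm --increments '[[[0,0,-0.02,0,0,0,255],[0,0,-0.08,0,0,0,255],[0,0,-0.1,0,0,0,255],[0,0,-0.1,0,0,0,255],[0,0,-0.1,0,0,0,255],[0,0,-0.1,0,0,0,255],[0,0,-0.1,0,0,0,255],[0,0,0,0,0,0,255]]]' --force 80

```text
clock: 12.25
tcp_pos: [0.5094, -0.2219, 0.2216]
orientation: [0.002, -0.063, 0.998, -0.001]
wrist_force: [0.5, -0.3, -6.3]
finger_gap: 0.012
grip_force: 78.7
```

Call:
jog_arm --increments '[[[-0.03,0.08,0,0,0,0,255],[-0.039,0.1124,0,0,0,0,255],[-0.039,0.1124,0,0,0,0,255],[-0.039,0.1124,0,0,0,0,255],[-0.039,0.1124,0,0,0,0,255],[-0.039,0.1124,0,0,0,0,255],[-0.039,0.1124,0,0,0,0,255],[-0.039,0.1124,0,0,0,0,255],[-0.039,0.1124,0,0,0,0,255],[-0.039,0.1124,0,0,0,0,255],[-0.039,0.1124,0,0,0,0,255],[-0.039,0.1124,0,0,0,0,255],[-0.039,0.1124,0,0,0,0,255],[-0.039,0.1124,0,0,0,0,255],[-0.01,0.032,0,0,0,0,255]]]'

```text
clock: 13.75
tcp_pos: [0.5936, 0.189, 0.216]
orientation: [-0.002, -0.065, 0.998, 0.0]
wrist_force: [0.4, -0.8, -6.0]
finger_gap: 0.0122
grip_force: 78.8
```

Call:
jog_arm --increments '[[[0,0,0,0,0,0.03,255],[0,0,0,0,0,0.03,255],[0,0,0,0,0,0.03,255],[0,0,0,0,0,0.03,255],[0,0,0,0,0,0.03,255],[0,0,0,0,0,0,255],[0,0,0,0,0,0,255]]]'

```text
clock: 14.45
tcp_pos: [0.5937, 0.1858, 0.2175]
orientation: [-0.001, 0.171, 0.985, -0.001]
wrist_force: [0.1, -0.4, -6.7]
finger_gap: 0.0128
grip_force: 78.8
```

```bash
cat > hang.py <<'E'
from fit import *
from st import goto
s=env.get_state();goto([.595,.186,s['tcp_pos'][2]])
C=[cams.read_camera(k) for k in('top','scene')]
Z=s['tcp_pos'][2]-.0702+.012
def ph(p): return R.from_euler('z',p[2]).as_matrix(),np.array([p[0],p[1],Z]),p[3]
ds=[max(spotter.cut_out('case',k),key=lambda d:d['conf'],default=None) for k in('top','scene')]
m=ds[1]['region'].astype(float);print([d and d['conf'] for d in ds])
p,f=fit_case(C[1:],[m],[.595,.186,-.35,1.5],ph,[.01,.01,.1,.15]);print('case hang',p,f)
S=C[1]['pixels'][:,:,::-1].copy();Rm,t,a=ph(p)
for q in case_parts(a): cv2.polylines(S,[cv2.convexHull(proj(C[1],q@Rm.T+t).astype(np.float32)).round().astype(np.int32)],True,(255,0,255),1)
S=cv2.resize(S[110:260,290:490],(800,600),interpolation=cv2.INTER_CUBIC);cv2.imwrite('pics/hang.png',S)
E
python3 hang.py
```

```text
t 14.45 tcp [0.5937 0.1858 0.2175] F [ 0.1 -0.4 -6.7] gap 0.0128 grip 78.8
x_t [-0.942  0.336  0.002] y_t [ 0.336  0.942 -0.001] z_t [-0.003 -0.001 -1.   ] yaw 160.34
shift units [-0.0047  0.0025 -0.    ]
[0.96, 0.85]
case hang [ 0.59458162  0.18288202 -0.35289613  1.59298903] 0.11762935729847494
```

View pics/hang.png

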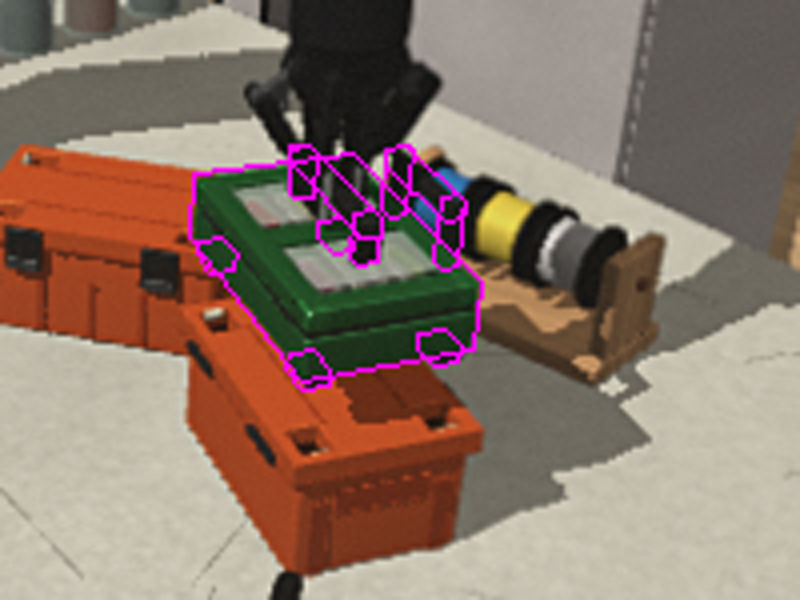

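The case hangs level over the far box, whose sockets show at scene (343,189) to (400,214). I lower it to just above the lid and compare both there.

Call:
jog_arm --increments '[[[-0.008,0.005,0.05,0,0,0,255],[0,0,0.06,0,0,0,255],[0,0,0.04,0,0,0,255],[0,0,0.01,0,0,0,255],[0,0,0,0,0,0,255],[0,0,0,0,0,0,255]]]'

```text
clock: 15.25
tcp_pos: [0.5971, 0.1868, 0.1795]
orientation: [0.0, 0.172, 0.985, 0.0]
wrist_force: [-0.2, -0.1, -5.4]
finger_gap: 0.0124
grip_force: 78.7
```

```bash
cat > rel.py <<'E'
from fit import *
from st import goto
s=env.get_state();goto([.596,.1862,s['tcp_pos'][2]])
Z=s['tcp_pos'][2]-.0702+.012; print('under z',Z)
C={k:cams.read_camera(k) for k in('top','scene')}
def ph(p): return R.from_euler('z',p[2]).as_matrix(),np.array([p[0],p[1],Z]),p[3]
for k,c in C.items():
    hsv=cv2.cvtColor(c['pixels'],cv2.COLOR_RGB2HSV)
    g=cv2.inRange(hsv,(45,90,20),(85,255,255)); o=cv2.inRange(hsv,(0,150,60),(20,255,255))
    d=max(spotter.cut_out('case',k),key=lambda d:d['conf']); reg=cv2.dilate(d['region'].astype(np.uint8),np.ones((5,5)))
    body=cv2.bitwise_and(g,g,mask=reg)
    # don't-care where the arm covers: compare only over pixels green or background-clear inside a window round the hull
    hull=cv2.convexHull(np.argwhere(body>0)[:,::-1].astype(np.int32)); bm=cv2.fillConvexPoly(np.zeros((400,640),np.uint8),hull,1).astype(float)
    def cost(p):
        Rm,t,a=ph([*p,1.57]); return np.abs(render(c,case_parts(a)[:1],Rm,t)-bm).sum()/bm.sum()
    p0=np.array([.596,.186,-.345]);r=minimize(cost,p0,method='Nelder-Mead',options=dict(initial_simplex=np.vstack([p0,p0+[.01,0,0],p0+[0,.01,0],p0+[0,0,.05]]),xatol=1e-4,fatol=1e-4))
    print(k,'case body',r.x.round(4),round(r.fun,3),d['conf'])
    cv2.imwrite(f'pics/rel_{k}_full.png',c['pixels'][:,:,::-1])
S=C['scene']['pixels'][:,:,::-1];T=C['top']['pixels'][:,:,::-1]
cv2.imwrite('pics/rel.png',np.hstack([cv2.resize(S[150:255,320:425],(400,400),interpolation=cv2.INTER_CUBIC),cv2.resize(T[140:230,225:315],(400,400),interpolation=cv2.INTER_CUBIC)]))
E
python3 rel.py
```

```text
t 15.25 tcp [0.5971 0.1868 0.1795] F [-0.2 -0.1 -5.4] gap 0.0124 grip 78.7
x_t [-0.941  0.338 -0.001] y_t [0.338 0.941 0.001] z_t [ 0.001  0.    -1.   ] yaw 160.23
shift units [ 0.0032 -0.0039 -0.    ]
under z 0.12126980196554657
top case body [0.6344 0.1011 0.2426] 5.77 0.78
scene case body [ 0.6007  0.1823 -0.3651] 0.057 0.7
```

View pics/rel.png

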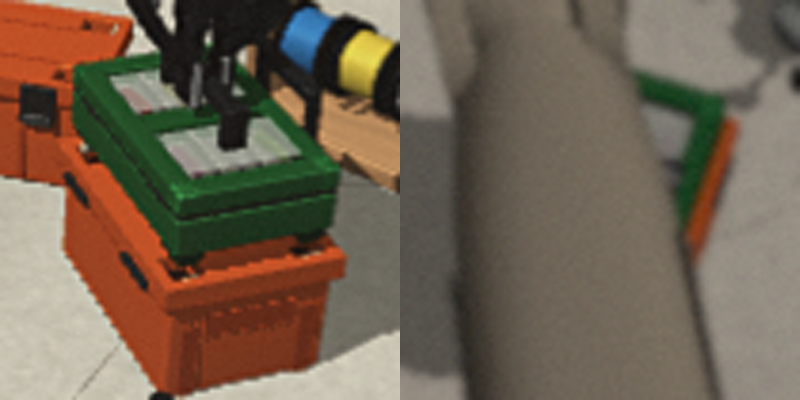

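```bash
cat > edge.py <<'E'
from fit import *
from scipy.ndimage import map_coordinates, gaussian_filter
C={k:cams.read_camera(k) for k in('top','scene')}
def rect(p,hx,hy,z):
    L=np.array([[hx,hy],[hx,-hy],[-hx,-hy],[-hx,hy]]); return np.c_[L@R.from_euler('z',p[2]).as_matrix()[:2,:2].T+p[:2],np.full(4,z)]
def prof(c,img,A,B,n=25,w=4):
    uv=proj(c,A+(B-A)*np.linspace(.12,.88,n)[:,None]);t=uv[-1]-uv[0];t/=np.linalg.norm(t);nn=np.array([-t[1],t[0]])
    s=np.arange(-w,w+.01,.25);P=uv[:,None]+nn*s[:,None]
    pr=np.stack([map_coordinates(gaussian_filter(img[:,:,k].astype(float),.7),[P[...,1],P[...,0]],order=1) for k in range(3)],-1)
    g=np.linalg.norm(np.gradient(np.median(pr,0),axis=0),axis=1); return s,g,nn,uv.mean(0)
def report(name,c,img,rc):
    for i,e in enumerate(('+x','-y','-x','+y')):
        A,B=rc[i],rc[(i+1)%4]
        s,g,nn,uv=prof(c,img,A,B); o=s[g.argmax()]
        pk=[(float(s[j]),round(float(g[j]),1)) for j in range(1,len(s)-1) if g[j]>g[j-1] and g[j]>=g[j+1] and g[j]>2]
        # mm per px along outward normal
        out=(A+B)/2-rc.mean(0);out/=np.linalg.norm(out);d=(proj(c,(A+B)/2+out*.001)-proj(c,(A+B)/2))[0]@nn
        print(name,e,'peaks outward mm(strength):',[(round(a/d,1),b) for a,b in pk])
import sys
pb=np.array([.5958,.1864,-.343]);pc=np.array([.5971,.1868,-.345]);Z=.1213
I0={k:cv2.imread(f'pics/{k}0.png')[:,:,::-1] for k in C}
for k in C: report('box '+k,C[k],I0[k],rect(pb,.103,.068,.1))
for k in C:
    img=cv2.imread(f'pics/rel_{k}_full.png')[:,:,::-1]
    report('case bottom '+k,C[k],img,rect(pc,.095,.06,Z)); report('case top '+k,C[k],img,rect(pc,.095,.06,Z+.05))
E
python3 edge.py
```

```text
box top +x peaks outward mm(strength): [(np.float64(-1.8), 9.2)]
box top -y peaks outward mm(strength): [(np.float64(2.5), 10.4)]
box top -x peaks outward mm(strength): [(np.float64(10.0), 6.1), (np.float64(2.5), 6.7)]
box top +y peaks outward mm(strength): [(np.float64(2.5), 5.9)]
box scene +x peaks outward mm(strength): [(np.float64(-0.0), 9.3)]
box scene -y peaks outward mm(strength): [(np.float64(7.2), 9.6), (np.float64(1.6), 4.5), (np.float64(-0.8), 5.0)]
box scene -x peaks outward mm(strength): [(np.float64(-2.7), 12.1)]
box scene +y peaks outward mm(strength): [(np.float64(9.9), 12.4), (np.float64(2.7), 19.0)]
case bottom top +x peaks outward mm(strength): [(np.float64(12.1), 11.5), (np.float64(-9.5), 11.7)]
case bottom top -y peaks outward mm(strength): [(np.float64(10.8), 6.4), (np.float64(8.3), 5.7), (np.float64(5.8), 4.3), (np.float64(-0.0), 7.5), (np.float64(-1.7), 7.8), (np.float64(-9.1), 6.5)]
case bottom top -x peaks outward mm(strength): []
case bottom top +y peaks outward mm(strength): []
case top top +x peaks outward mm(strength): [(np.float64(-1.7), 11.6)]
case top
[... 565 characters left out ...]
-8.1), 8.3), (np.float64(-10.8), 9.0)]
case bottom scene +y peaks outward mm(strength): [(np.float64(11.7), 2.1), (np.float64(-0.0), 6.3), (np.float64(-5.4), 2.5)]
case top scene +x peaks outward mm(strength): [(np.float64(5.4), 4.9)]
case top scene -y peaks outward mm(strength): [(np.float64(3.2), 2.5)]
case top scene -x peaks outward mm(strength): [(np.float64(18.2), 8.2), (np.float64(15.4), 5.2), (np.float64(12.6), 3.8), (np.float64(8.4), 10.8), (np.float64(5.6), 8.1), (np.float64(-5.6), 12.9)]
case top scene +y peaks outward mm(strength): [(np.float64(10.9), 10.7), (np.float64(8.2), 6.5), (np.float64(3.6), 5.2), (np.float64(-2.7), 13.8), (np.float64(-5.4), 11.4), (np.float64(-9.1), 7.5)]
```

The edges put the case within about 1 mm of the box centre, so I lower it gently from here.

Call:
jog_arm --increments '[[[0,0,0.01,0,0,0,255],[0,0,0.01,0,0,0,255],[0,0,0.01,0,0,0,255],[0,0,0.01,0,0,0,255],[0,0,0.01,0,0,0,255],[0,0,0,0,0,0,255]]]'

```text
clock: 16.15
tcp_pos: [0.5966, 0.1874, 0.1678]
orientation: [0.0, 0.172, 0.985, 0.001]
wrist_force: [-3.9, 2.0, 2.8]
finger_gap: 0.0122
grip_force: 79.9
```

Call:
jog_arm --increments '[[[0.006,0,0.004,0,0,0,255],[0.004,0,0.008,0,0,0,255],[0,0,0.008,0,0,0,255],[0,0,0,0,0,0,255]]]'

```text
clock: 16.55
tcp_pos: [0.595, 0.1881, 0.1616]
orientation: [0.001, 0.172, 0.985, 0.001]
wrist_force: [0.5, 3.5, 1.1]
finger_gap: 0.0125
grip_force: 79.8
```

Call:
jog_arm --increments '[[[0,0.004,0.006,0,0,0,255],[0,0,0.008,0,0,0,255],[0,0,0.008,0,0,0,255],[0,0,0,0,0,0,255]]]'

```text
clock: 16.95
tcp_pos: [0.5951, 0.1892, 0.1583]
orientation: [0.001, 0.171, 0.985, 0.001]
wrist_force: [-4.0, 3.4, 12.7]
finger_gap: 0.0125
grip_force: 81.4
```

Call:
jog_arm --increments '[[[0.004,0.002,0.008,0,0,0,255],[0,0,0.008,0,0,0,255],[0,0,0,0,0,0,255]]]'

```text
clock: 17.25
tcp_pos: [0.5952, 0.1892, 0.1582]
orientation: [0.003, 0.172, 0.985, 0.001]
wrist_force: [-9.1, -0.5, 30.8]
finger_gap: 0.0126
grip_force: 83.8
```

Call:
jog_arm --increments '[[[-0.006,0,-0.012,0,0,0,255],[-0.004,0,-0.012,0,0,0,255],[0,0,0,0,0,0,255]]]'

```text
clock: 17.55
tcp_pos: [0.5953, 0.1891, 0.1583]
orientation: [-0.001, 0.171, 0.985, 0.0]
wrist_force: [-4.5, 4.2, 6.3]
finger_gap: 0.0123
grip_force: 80.4
```

Call:
jog_arm --increments '[[[0,0,0,0,0,0,130],[0,0,0,0,0,0,130],[0,0,0,0,0,0,130],[0,0,0,0,0,0,130],[0,0,-0.04,0,0,0,130],[0,0,-0.08,0,0,0,130],[0,0,-0.1,0,0,0,130],[0,0,-0.1,0,0,0,130],[0,0,0,0,0,0,130]]]'

```text
clock: 18.45
tcp_pos: [0.5984, 0.1888, 0.2429]
orientation: [0.004, 0.172, 0.985, 0.001]
wrist_force: [0.5, -0.1, 0.4]
finger_gap: 0.0418
grip_force: 0.0
```

Run:
```python
from fit import *
from st import goto
goto([.5952,.1892,.1582])
C=[cams.read_camera(k) for k in('top','scene')]
for k,c in zip(('top','scene'),C): cv2.imwrite(f'pics/end_{k}.png',c['pixels'][:,:,::-1])
ms=max(spotter.cut_out('case','scene'),key=lambda d:d['conf'])['region'].astype(float)
def pose(p): return R.from_euler('z',p[2]).as_matrix()@R.from_euler('xy',[p[5],p[6]]).as_matrix() if 0 else R.from_euler('z',p[2]).as_matrix(),np.array([p[0],p[1],p[4]]),p[3]
print(fit_case(C[1:],[ms],[.597,.187,-.343,1.57,.1],pose,[.005,.005,.03,.1,.005]))
S=C[1]['pixels'][:,:,::-1];cv2.imwrite('pics/end.png',cv2.resize(S[150:255,310:450],(800,600),interpolation=cv2.INTER_CUBIC))
```

```text
t 18.45 tcp [0.5984 0.1888 0.2429] F [ 0.5 -0.1  0.4] gap 0.0418 grip 0.0
x_t [-0.941  0.338 -0.007] y_t [0.338 0.941 0.004] z_t [ 0.008  0.001 -1.   ] yaw 160.23
shift units [ 0.0148 -0.0041  0.3388]
(array([ 0.59601929,  0.18646369, -0.35936766,  1.65824879,  0.10046937]), np.float64(0.05752611823376069))
```

View pics/end.png

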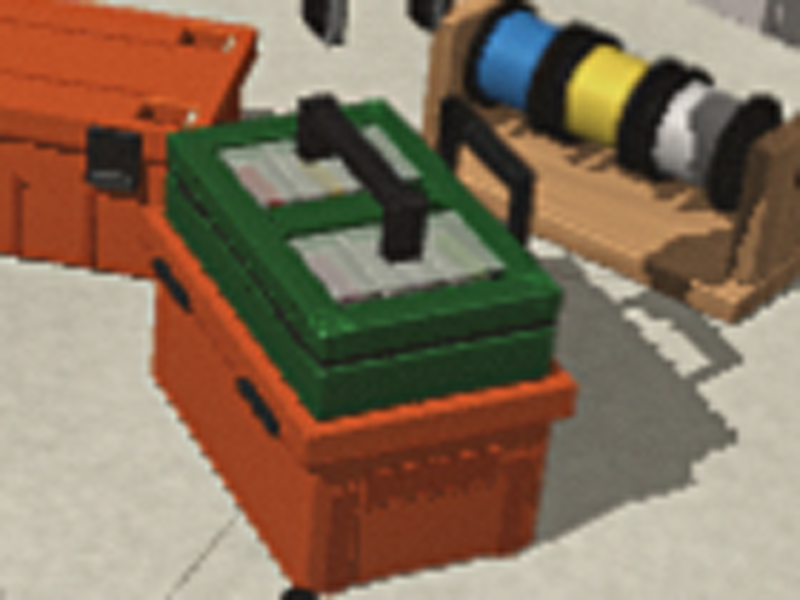

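The case sits down on the lid all round, with no gap under the green body. The fit puts the underside at z ≈ 0.100 m, and during pressing the height stayed put up to 30 N. The gripper is clear.

```bash
python3 -c "
from workcell import ticket
print(ticket.hand_in())"
```

```text
the job is handed in; nothing more can be done
None
```

The case was laid flat on its lugs and let go, then stacked on the far orange box, pressed home and released; I handed the job in at about 18.5 s on the robot's clock, and no verdict came back.

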